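# Fetch the wax out of the dust trap

### The arm

A 6-joint arm with a two-finger parallel gripper is mounted at the origin on a cart in front of the work surface, level with it; the furniture and walls round the work are solid. World frame = base frame: x ahead of the robot, y to its left, z up, the work surface at z = 0. Lengths are in m, angles in rad, forces in N, time in s.
With the tool pointing down it reaches from about 0.35 to 0.775 m from the base axis. Payload 5.5 kg.
Tool frame: the origin (TCP) lies at the very end of the fingers, on their centre line; the grasp point (between the pads) lies 19 mm behind it; z points along the fingers, y is the line along which they close (so a half turn about z gives the same grasp; the last joint's range is limited). The gripper opens to 85 mm and grips with 20 to 120 N. Pads are 22 mm wide; open, the fingers measure 114 mm over their backs; the gripper's body (76 mm by 85 mm) begins 54 mm behind the grasp point. The pads swing forward as they close: fully open they stand 13 mm farther back than shut.
Start: joints at [1.197, 0.313, 0.046, 1.304, 0, 1.431], TCP at [0.133, 0.559, 0.231] pointing down, gripper open.
Joint ranges: [-2.76, 2.76], [-0.86, 1.69], [-1.03, 1.26], [-2.2, 2.34], [-1.47, 1.5], [-3.14, 3.14]. Speed limits (rad/s): [2.57, 2.57, 3.14, 3.14, 3.14, 3.14].

### API

Orientations are given as a unit quaternion [w, x, y, z].
In Python, from workcell import env, read_camera, get_calibration gives the robot as it stands.
- The arm moves only by the tool jog_arm, never from a script. Its argument "motion" is one flat list of numbers, 7 for each row, row after row: the shift along the tool's x, y, z as a fraction of full scale, then the turn, a rotation vector about the tool's x, y, z as a fraction of full scale, then the opening, from 0 (shut) to 1 (fully open). In form: [x, y, z, wx, wy, wz, grip, x, y, z, wx, wy, wz, grip, ...]. A call has 1 to 12 rows; each row is the pose to reach, as a shift and turn from the pose commanded when the call began, along the tool's axes at that moment; what a row does not reach only later rows make up. Full scale, the value 1, is 0.2 m for a shift and 90 degrees for a turn. A row lasts 1/8 s, in which the tool goes at most 62.5 mm and 10.7 degrees, less where a joint would pass 70% of its speed; a pose out of reach is approached as far as the arm can. A call with a number of a shift or a turn outside -1 to 1 is refused whole. A call with a gripper value outside its range is refused whole. The fingers move at their own pace and stop on an object; "newtons" is the grip in N (left out, the last holds). Time passes only in rows, so rows that repeat a pose let the fingers close. It gives the time, the measured TCP pose, the force, the opening and the grip force at its end, in the units of the state.
- env.get_state(): the state, without advancing time (a new reading comes with each control period).
- read_camera(name): name is "scene" or "top" or "wrist"; returns the picture (420x560x3 uint8, red, green, blue); there is no depth.
- get_calibration(name): a dict with "fx", "fy", "cx", "cy" (pixels), "world_from_camera" (4x4, takes a point from camera to world coordinates). Camera axes: x right, y down, z forward; pixel columns grow to the right and rows downward; lengths in m; the calibration is good to about 2 mm. A picture is of the moment at which its call begins: read the wrist's pose just before it. get_calibration takes no time and is no camera call; for the wrist camera it gives the pose at the moment of the call.
- env.hand_in(): hands the job in; it is judged then, once.
The state is a dict: "clock": time; "joint_pos": joint angles; "qvel": joint speeds; "tau": joint torques, N m; "tcp_pos": TCP position; "orientation": TCP orientation; "wrist_force": force on the tool from outside, world axes, zero at the start; "ft_torque": the same for the moment, N m; "finger_gap": finger opening in m; "grip_force": force on a finger pad.
Only numpy, scipy, OpenCV 4.12 (cv2) and the standard library are available. Lean on these libraries where they do the work, as an engineer would, in place of code of your own. Each camera call takes 0.05 s, during which the arm holds its last target. There are 200 camera calls.

### The job

The yellow wax puck has fallen into the sander's green dust trap, under the dark steel hatch with the red drop handle. Lift the hatch out of its seat, slide it along its channels fully clear of the opening, and put the wax in the small grey tap tray; then slide the hatch back and let it down flat and fully home in its seat. Be gentle: never let the hatch drop or force it against its channels or stops, and leave the tray and the things standing about where they are.

Things in the scene. Friction and masses are not known exactly. Their poses are not given: they have to be found in the camera images.
- dust_trap: Green sheet-steel dust trap fixed to the bench, 196 mm (its x) by 372 mm (its y), at most 93 mm high. Origin: centre of its underside, on the bench; x points away from the robot, y to the robot's left (turned up to 0.12 rad), z up. Hatch well in its left half, parking deck in its right half; a steel top frame carries the deck and two channels along y that hold the hatch captive.
- seat_mid (a point): Middle of the hatch's seat, a flat ledge 46 mm above the bench round the bottom of the well, at y = +87.5 mm of the trap. Well 154 mm (x) by 165 mm (y), hatch play 2 to 2.5 mm each side; inside the ledge is an opening 136 by 147 mm into the trap. The well's left end wall goes on up as the channels' left end stop; its right wall is the sill, up to the parking deck. Axes as the trap's.
- trap_floor (a point): Middle of the trap's floor below the opening, 24 mm above the bench, 22 mm below the seat. The wax lies on it.
- park_mid (a point): Point where the hatch's centre stands when it is against the right-hand end stop, 172.5 mm to the right of the seat; given at seat height, not deck height. With the hatch's centre 156 mm or more to the right of the seat the opening is clear. The deck and sill are 14 to 26 mm higher than the seat (set by hand, not reported).
- hatch: Loose dark steel pan 150 mm (x) by 160 mm (y), rim 14 mm high, 3 mm thick, floor 3 mm; 0.25 to 0.55 kg. Origin: centre of its underside, axes as the trap's. The channels' lips reach 11 mm in over its rim, 18 mm above the deck: 4 mm play in height. As deck height is unknown, lift until it is felt to meet the lips, ease down 2 mm, then slide.
- bail_grip (a point): Middle of the red round grip (11 mm thick, 58 mm long, along the hatch's x) of the hatch's drop handle, a stiff U-shaped bail. Folded, the grip lies inside the pan 36 mm to the right of the hatch's centre (-y), its axis 11.5 mm above the hatch's underside and 8.5 mm above the pan's floor; upright, it stands 36 mm above its hinge. This point's axes turn with the bail.
- bail_hinge (a point): Middle of the bail's hinge line, which runs along the hatch's x: over the hatch's centre, 11.5 mm above its underside. The grip moves on a circle of 36 mm radius about it.
- bail (a joint): Angle of the drop handle (rad): 0 folded flat towards the right (-y of the hatch), 1.57 upright, stop at 1.75. A stiff hinge (about 0.03 N m): it stays where it is left.
- wax_mid (a point): Centre (half-way up) of the yellow wax puck, a flat disc 42 mm across and 13 mm thick, about 30 g. It starts lying flat on the trap's floor under the hatch, within 17 mm of the middle of the well.
- tap_tray: Small open grey steel tray with a few taps in it, on the bench in front of the dust trap, left or right: 66 mm (its x) by 100 mm (its y) and 16 mm high, walls and floor 2 mm. Origin: centre of its underside, z up. Loose, 0.15 kg. Not to be moved.
- tack_box: Closed red and brown carton 55 x 80 x 34 mm, standing in front of the dust trap where the tray is not. Bystander; origin at the centre of its underside. Between it and the tray stands a fixed blue vice, 89 mm high (world x 0.30 to 0.43, y 0.02 to 0.10).
- shoe_brush: Shoe brush 50 x 160 x 36 mm, lying in front of the dust trap, well to the left. Bystander; origin at the centre of its underside. Behind it stands a fixed clear-walled bin (world x 0.42 to 0.69, y 0.43 to 0.78), 236 mm high.
- thread_spool: Spool of black thread, 41 mm across and 50 mm high, standing right of the dust trap. Bystander; origin at the centre of its underside. Right of it stands a fixed press, 397 mm high (world x 0.31 to 0.61, y below -0.336).
- white_bottle: White bottle with a red cap, 48 mm across and 110 mm high, standing right of the dust trap. Bystander; origin at the centre of its underside.

How it is judged:
By the outcome, as a careful person would: the job done as asked, in the order asked, and still so for the second after the job is handed in, with the robot touching nothing.
It also fails if it takes over 70 s, if anything falls off the work surface, if the arm or the gripper's body presses on something with over 40 N, if the wrist force passes 120 N, or if a joint passes its speed limit or range.

## Working session

There is one attempt and no reset: what is moved stays moved. The work goes in short steps, Python scripts to look and compute and a tool call to move; the robot and the scene stay as the last step left them, time stands still between calls to the robot, and variables do not carry over. Pictures are saved under pics/ and viewed, at most 10 in all, crops included, and the job is handed in when it is done.

Besides the shell and the picture viewer there is one more tool, called after "Request:" by a JSON object that holds its "fn" and its "kwargs". jog_arm: Moves the arm, as the interface text tells. Shift numbers are shares of 0.2 m and turn numbers shares of 90 degrees, none past 1 either way. Its arguments: {"type":"object","properties":{"motion":{"type":"array","items":{"type":"number"}},"newtons":{"type":"number"}},"required":["motion"]}

```bash
mkdir -p pics; ls
python3 - <<'E'
from workcell import env, read_camera, get_calibration
import cv2,numpy as np
np.set_printoptions(precision=4,suppress=True)
s=env.get_state(); print(s)
for n in ("top","scene"):
    im=read_camera(n); cv2.imwrite(f"pics/{n}0.png",im[:,:,::-1]); c=get_calibration(n); print(n,c)
E
```

```text
pics
{'clock': 0.0, 'joint_pos': array([1.1974, 0.314 , 0.045 , 1.3036, 0.    , 1.4312]), 'qvel': array([-0.0017, -0.0015,  0.    ,  0.0012,  0.0008,  0.0004]), 'tau': array([  0.001 , -48.0623,  29.8532,   0.0191,  -0.0002,   0.    ]), 'tcp_pos': array([0.133 , 0.5589, 0.2304]), 'orientation': array([-0.0003,  0.1166,  0.9932, -0.0009]), 'wrist_force': array([ 0.4485,  0.0863, -0.348 ]), 'ft_torque': array([-0.0125,  0.0186,  0.0514]), 'grip_force': 0.0, 'finger_gap': 0.08527607038868772}
top {'fx': 521.5112546841448, 'fy': 521.5112546841448, 'cx': 278.8426839363194, 'cy': 213.34189910699664, 'world_from_camera': array([[ 0.0187, -0.9869,  0.1603,  0.2668],
       [-0.9998, -0.0187,  0.0015,  0.106 ],
       [ 0.0016, -0.1603, -0.9871,  1.4081],
       [ 0.    ,  0.    ,  0.    ,  1.    ]])}
scene {'fx': 425.95583201498226, 'fy': 425.95583201498226, 'cx': 275.2588369591199, 'cy': 207.7435205392443, 'world_from_camera': array([[ 0.7906, -0.4647,  0.3987,  0.0676],
       [-0.6122, -0.6121,  0.5005, -0.4701],
       [ 0.0114, -0.6398, -0.7685,  0.9091],
       [ 0.    ,  0.    ,  0.    ,  1.    ]])}
```

View pics/top0.png

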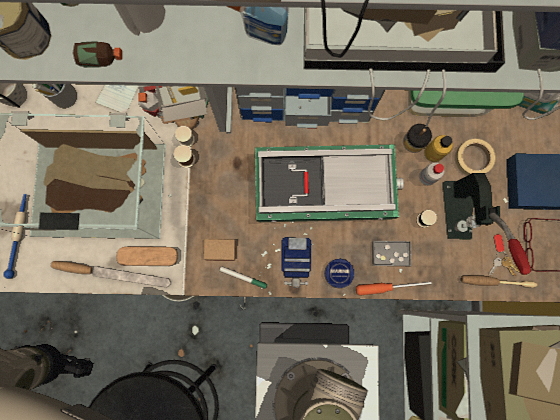

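View pics/scene0.png

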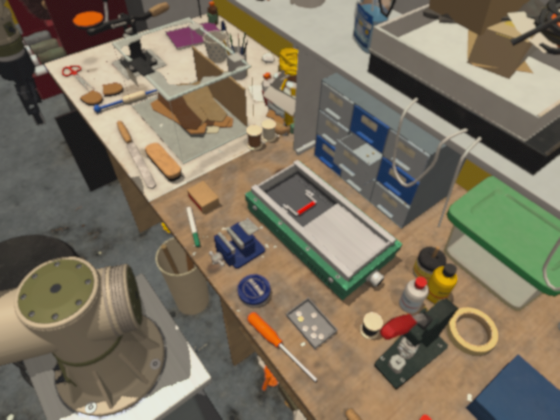

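The top view shows the trap at cols 256-398, rows 145-220. The red grip is at (306,184) and the tray at (391,253). The scene view agrees, with the grip at (306,208).

```bash
cat > h.py <<'E'
import cv2,numpy as np
from workcell import env, read_camera, get_calibration
from scipy.spatial.transform import Rotation as R
np.set_printoptions(precision=4,suppress=True)
def ray(c,uv):
    T=c["world_from_camera"]; d=np.array([(uv[0]-c["cx"])/c["fx"],(uv[1]-c["cy"])/c["fy"],1.]); return T[:3,3],T[:3,:3]@d
def onz(c,uv,z):
    o,d=ray(c,uv); return o+d*(z-o[2])/d[2]
def tri(rs):
    A=0;b=0
    for o,d in rs:
        d=d/np.linalg.norm(d);P=np.eye(3)-np.outer(d,d);A=A+P;b=b+P@o
    return np.linalg.solve(A,b)
def blob(m,win=None):
    if win is not None:
        k=np.zeros_like(m);a,b,c,d=win;k[b:d,a:c]=m[b:d,a:c];m=k
    cs,_=cv2.findContours(m,cv2.RETR_EXTERNAL,cv2.CHAIN_APPROX_NONE)
    return max(cs,key=cv2.contourArea)
def cen(cn):
    M=cv2.moments(cn);return M["m10"]/M["m00"],M["m01"]/M["m00"]
def tool():
    s=env.get_state();q=s["orientation"];return s,s["tcp_pos"],R.from_quat([q[1],q[2],q[3],q[0]])
def move(goal,Rg):
    """shift/turn in tool units towards a goal pose"""
    s,p,r=tool(); return r.inv().apply(np.array(goal)-p)/.2,(r.inv()*Rg).as_rotvec()/(np.pi/2)
def down(yaw): # tool z down, tool y along world dir at angle yaw
    y=np.array([np.cos(yaw),np.sin(yaw),0]);z=np.array([0,0,-1.]);return R.from_matrix(np.c_[np.cross(y,z),y,z])
E
python3 - <<'E'
from h import *
t=cv2.imread("pics/top0.png");s=cv2.imread("pics/scene0.png");ct=get_calibration("top");cs=get_calibration("scene")
ht=cv2.cvtColor(t,cv2.COLOR_BGR2HSV);hs=cv2.cvtColor(s,cv2.COLOR_BGR2HSV)
red=lambda h:cv2.inRange(h,(0,150,90),(6,255,255))|cv2.inRange(h,(172,150,90),(180,255,255))
bt=blob(red(ht),(280,160,330,210));bs=blob(red(hs),(285,190,330,225))
print("grip",cen(bt),cen(bs),tri([ray(ct,cen(bt)),ray(cs,cen(bs))]),onz(ct,cen(bt),.0575))
g=blob(cv2.inRange(ht,(60,80,40),(90,255,255)),(245,135,410,230));r=cv2.minAreaRect(g);b=cv2.boxPoints(r);print("green",r,[onz(ct,p,.08)[:2] for p in b])
print("deck/hatch rect")
d=blob(cv2.inRange(ht,(0,0,20),(180,90,95)),(255,150,326,215));r=cv2.minAreaRect(d);print("hatch",r,[onz(ct,p,.06)[:2] for p in cv2.boxPoints(r)])
w=t[232:275,360:425].astype(int);print(ht[253,366:416,1],ht[253,366:416,2],ht[235:272,380,1])
k=blob(cv2.inRange(ht,(0,0,60),(180,55,255)),(365,235,418,272));r=cv2.minAreaRect(k);print("tray",r,[onz(ct,p,.016)[:2] for p in cv2.boxPoints(r)],onz(ct,r[0],.012))
E
```

```text
grip (305.7060367454068, 182.24934383202097) (305.7769607843137, 207.53431372549016) [0.5721 0.0378 0.057 ] [0.5709 0.0384 0.0575]
green ((325.92449951171875, 182.6016845703125), (73.84843444824219, 141.38731384277344), 88.72696685791016) [array([0.6575, 0.1756]), array([ 0.6733, -0.197 ]), array([ 0.4762, -0.1978]), array([0.4611, 0.1662])]
deck/hatch rect
hatch ((293.5004577636719, 180.5212860107422), (49.69088363647461, 64.07060241699219), 88.78113555908203) [array([0.6387, 0.1586]), array([ 0.6457, -0.0122]), array([ 0.5111, -0.0155]), array([0.5043, 0.1526])]
[79 76 76 72 71 79 81 31 35 36 38 38 42 39 39 31 36 29 33 30 36 38 34 34
 31 35 31 35 33 44 49 51 46 35 34 39 35 28 44 51 36 29 35 29 34 68 87 90
 88 85] [122 131 127 131 115 119  66  81 131 140 140 149 110 124 136 140 141 139
 140 136 141 140 143 141 140 140 139 109 200 221 213 216 190 145 129 130
 130 174 208 217 220 159 131  78 105 139 137 136 142 141] [ 84  88  85  84  80  75  30  37  34  43  36  31  36  35  38  35  36  35
  39  43  47  49  59  54  32  33  30  33  35  30  38 102  94  94  95  99
  97]
tray ((391.5, 253.0), (24.0, 37.0), 90.0) [array([ 0.4225, -0.1458]), array([ 0.4244, -0.2451]), array([ 0.3602, -0.2437]), array([ 0.3583, -0.1452])] [ 0.3916 -0.1958  0.012 ]
```

Run:
```python
from h import *
print(*move([.5712,.038,.16],down(np.pi/2+.041)))
```

```text
[-2.7347 -2.0256  0.3551] [-0.001  -0.0003 -0.1749]
```

Request:
{"fn": "jog_arm", "kwargs": {"motion": [-0.3,-0.22,0,0,0,0,0.5,-0.6,-0.44,0,0,0,0,0.5,-0.8,-0.6,0,0,0,0,0.5,-1,-0.74,0,0,0,0,0.5], "newtons": 20}}

```text
clock: 0.6
tcp_pos: [0.2941, 0.3673, 0.231]
orientation: [-0.0, 0.116, 0.993, -0.0]
wrist_force: [0.3, -0.1, 0.1]
finger_gap: 0.0426
grip_force: 0.0
```

Request:
{"fn": "jog_arm", "kwargs": {"motion": [-0.3,-0.22,0,0,0,0,0.5,-0.6,-0.44,0,0,0,0,0.5,-0.8,-0.6,0,0,0,0,0.5,-1,-0.74,0,0,0,0,0.5]}}

```text
clock: 1.1
tcp_pos: [0.4546, 0.1769, 0.2312]
orientation: [-0.0, 0.117, 0.993, 0.0]
wrist_force: [0.9, 1.2, -0.1]
finger_gap: 0.0425
grip_force: 0.0
```

Request:
{"fn": "jog_arm", "kwargs": {"motion": [-0.3,-0.22,0.05,0,0,-0.05,0.5,-0.6,-0.44,0.1,0,0,-0.1,0.5,-0.7347,-0.5456,0.2,0,0,-0.1749,0.5,-0.7347,-0.5456,0.2,0,0,-0.1749,0.5,-0.7347,-0.5456,0.2,0,0,-0.1749,0.5]}}

```text
clock: 1.72
tcp_pos: [0.5707, 0.0386, 0.1906]
orientation: [-0.001, -0.02, 1.0, 0.0]
wrist_force: [-0.8, -0.2, -0.2]
finger_gap: 0.0425
grip_force: 0.0
```

Run:
```python
from h import *
s,p,r=tool();c=get_calibration("wrist");im=read_camera("wrist");cv2.imwrite("pics/w1.png",im[:,:,::-1])
print(s["clock"],p,r.as_matrix(),s["joint_pos"],s["finger_gap"],s["wrist_force"]);print(c)
```

```text
1.725 [0.5707 0.0386 0.1906] [[-0.9992 -0.0395 -0.0022]
 [-0.0395  0.9992  0.0006]
 [ 0.0021  0.0007 -1.    ]] [-0.073   0.3233 -0.0398  1.2099  0.0004 -0.1125] 0.04246917158064246 [-0.8003 -0.2199 -0.2465]
{'fx': 338.90352063620435, 'fy': 338.90352063620435, 'cx': 281.8522397894385, 'cy': 209.46112974061467, 'world_from_camera': array([[-0.0406,  0.9635,  0.2647,  0.5031],
       [ 0.9992,  0.039 ,  0.0114,  0.037 ],
       [ 0.0006,  0.265 , -0.9643,  0.3341],
       [ 0.    ,  0.    ,  0.    ,  1.    ]])}
```

View pics/w1.png

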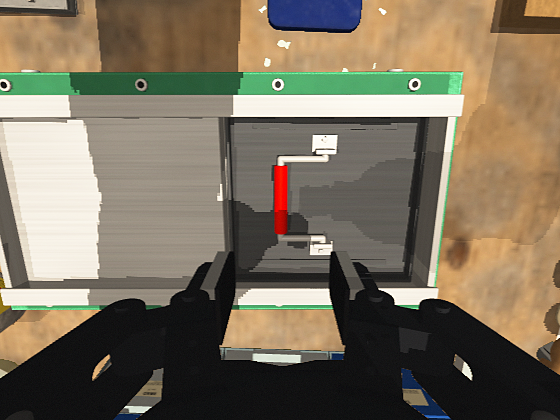

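The wrist view shows the red grip at (281,200), the hinge lugs at (324,144) and (320,247), and the channels along rows 105 and 297.

Run:
```python
from h import *
im=cv2.imread("pics/w1.png");c=get_calibration("wrist");h=cv2.cvtColor(im,cv2.COLOR_BGR2HSV)
b=blob(cv2.inRange(h,(0,150,90),(6,255,255))|cv2.inRange(h,(172,150,90),(180,255,255)),(260,150,310,250))
r=cv2.minAreaRect(b);pts=[onz(c,p,.0575)[:2] for p in cv2.boxPoints(r)];g=np.mean(pts,0);print("grip",r,g,pts)
w=cv2.inRange(h,(35,80,40),(85,255,255));k=blob(w,(80,60,470,100));rr=cv2.minAreaRect(k);pp=[onz(c,p,.08) for p in cv2.boxPoints(rr)]
print("greenfront",rr,pp)
k=blob(cv2.inRange(h,(0,0,130),(180,40,255)),(80,85,462,120)).reshape(-1,2)
# front channel's upper edge line
e=np.array([[x,k[k[:,0]==x][:,1].min()] for x in range(110,455,5) if (k[:,0]==x).any()]);vx,vy,x0,y0=cv2.fitLine(e.astype(np.float32),cv2.DIST_HUBER,0,.01,.01).ravel()
A=onz(c,(x0-100*vx,y0-100*vy),.09);B=onz(c,(x0+100*vx,y0+100*vy),.09);d=B-A;print("yaw",np.arctan2(-d[0],d[1]))
yaw=np.arctan2(-d[0],d[1])
print(*move([g[0],g[1],.05],down(np.pi/2+yaw)))
```

```text
grip ((280.4999694824219, 199.49996948242188), (68.99998474121094, 12.999998092651367), 90.0) [0.5715 0.0394] [array([0.5419, 0.0329]), array([0.5414, 0.0435]), array([0.6012, 0.0463]), array([0.6017, 0.035 ])]
greenfront ((271.0, 83.0), (22.0, 382.0), 90.0) [array([ 0.4792, -0.1049,  0.08  ]), array([0.4679, 0.1626, 0.08  ]), array([0.4825, 0.1653, 0.08  ]), array([ 0.4939, -0.1066,  0.08  ])]
yaw 0.046589036670221184
[-0.0051  0.0001  0.7066] [ 0.0003 -0.0006 -0.0036]
```

Request:
{"fn": "jog_arm", "kwargs": {"motion": [-0.003,0.002,0.25,0,0,-0.003,0.5,-0.003,0.002,0.5,0,0,-0.003,0.5,-0.003,0.002,0.6,0,0,-0.003,0.5,-0.003,0.002,0.66,0,0,-0.003,0.5,-0.003,0.002,0.69,0,0,-0.003,0.5,-0.003,0.002,0.69,0,0,-0.003,0.5]}}

```text
clock: 2.52
tcp_pos: [0.5725, 0.0394, 0.0541]
orientation: [0.001, -0.023, 1.0, 0.0]
wrist_force: [0.2, -0.2, 0.6]
finger_gap: 0.0429
grip_force: 0.0
```

Request:
{"fn": "jog_arm", "kwargs": {"motion": [0,0,0,0,0,0,0.3,0,0,0,0,0,0,0.2,0,0,0,0,0,0,0.05,0,0,0,0,0,0,0.05,0,0,0,0,0,0,0.05], "newtons": 20}}

```text
clock: 3.15
tcp_pos: [0.5725, 0.0388, 0.0537]
orientation: [0.001, -0.023, 1.0, -0.0]
wrist_force: [1.0, -1.6, 2.6]
finger_gap: 0.0101
grip_force: 21.1
```

Request:
{"fn": "jog_arm", "kwargs": {"motion": [0,-0.001,-0.0158,0.0556,0,0,0.05,0,-0.0007,-0.0316,0.111,0,0,0.05,0,0.001,-0.0473,0.1667,0,0,0.05,0,0.004,-0.0628,0.222,0,0,0.05,0,0.0084,-0.078,0.278,0,0,0.05,0,0.0141,-0.0927,0.333,0,0,0.05,0,0.0211,-0.1069,0.389,0,0,0.05,0,0.0293,-0.1204,0.444,0,0,0.05,0,0.0293,-0.1204,0.444,0,0,0.05,0,0.0293,-0.1204,0.444,0,0,0.05]}}

```text
clock: 4.4
tcp_pos: [0.5718, 0.0449, 0.0774]
orientation: [0.008, -0.022, 0.94, -0.341]
wrist_force: [-0.0, -0.1, 2.5]
finger_gap: 0.0097
grip_force: 21.0
```

Run:
```python
from h import *
s,p,r=tool();im=read_camera("scene");cv2.imwrite("pics/s1.png",cv2.resize(im[140:300,220:430,::-1],None,fx=3.5,fy=3.5))
print(s["clock"],p,r.as_matrix()[:,1:],s["finger_gap"],s["wrist_force"],s["ft_torque"])
```

```text
4.4 [0.5718 0.0449 0.0774] [[-0.0354  0.0292]
 [ 0.766  -0.6411]
 [-0.6418 -0.7669]] 0.009656566470022549 [-0.0186 -0.1172  2.5371] [ 0.0887  0.0276 -0.0827]
```

View pics/s1.png

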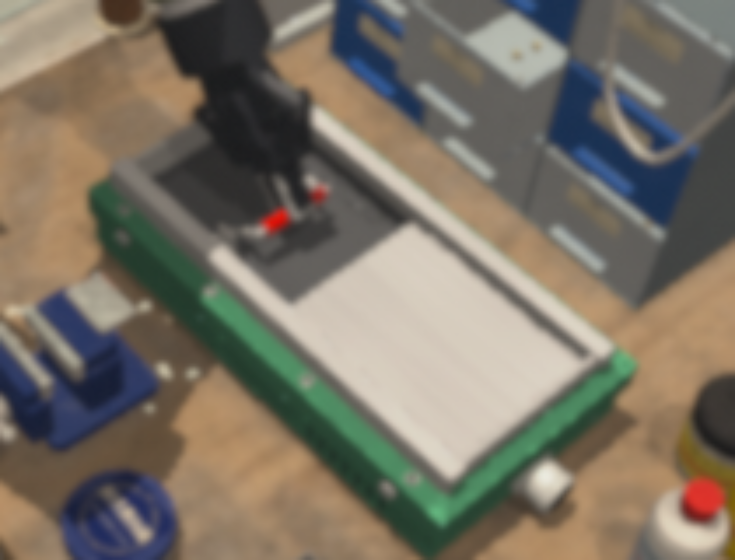

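Request:
{"fn": "jog_arm", "kwargs": {"motion": [0,0,0,0,0,0,0.24,0,0,0,0,0,0,0.24,0,0.0016,0.001,-0.111,0,0,0.24,0,0.006,0.003,-0.222,0,0,0.24,0,0.015,0.008,-0.333,0,0,0.24,0,0.032,0.018,-0.444,0,0,0.24,0,0.032,0.018,-0.444,0,0,0.24]}}

```text
clock: 5.32
tcp_pos: [0.5719, 0.0448, 0.0708]
orientation: [0.0, -0.02, 1.0, 0.0]
wrist_force: [-0.2, -1.0, 0.5]
finger_gap: 0.0205
grip_force: 0.0
```

Run:
```python
from h import *
s,p,r=tool()
print(s["clock"],p,r.as_matrix(),s["finger_gap"],s["wrist_force"])
yw=.043;hin=np.array([.5715-.036*np.sin(yw),.0392+.036*np.cos(yw),.0575])
for a in (50,60,70,80,90):
    a=np.radians(a);g=hin+.036*(np.array([np.sin(yw),-np.cos(yw),0])*np.cos(a)+np.array([0,0,1])*np.sin(a));print(*move(g-[0,0,.010],down(np.pi/2+yw)))
```

```text
5.325 [0.5719 0.0448 0.0708] [[-0.9992 -0.0407  0.0006]
 [-0.0407  0.9992  0.0002]
 [-0.0006  0.0001 -1.    ]] 0.02049599547906256 [-0.2122 -0.9709  0.5069]
[ 0.0031  0.0366 -0.0214] [ 0.0001  0.0004 -0.0014]
[ 0.0031  0.0623 -0.0394] [ 0.0001  0.0004 -0.0014]
[ 0.0032  0.0907 -0.0527] [ 0.0001  0.0004 -0.0014]
[ 0.0032  0.121  -0.0608] [ 0.0001  0.0004 -0.0014]
[ 0.0033  0.1523 -0.0635] [ 0.0001  0.0004 -0.0014]
```

Request:
{"fn": "jog_arm", "kwargs": {"motion": [0.003,0.02,-0.012,0,0,0,0.24,0.003,0.0366,-0.0214,0,0,0,0.24,0.003,0.05,-0.031,0,0,0,0.24,0.003,0.0623,-0.0394,0,0,0,0.24,0.003,0.0907,-0.0527,0,0,0,0.24,0.003,0.121,-0.0608,0,0,0,0.24,0.003,0.1523,-0.0635,0,0,0,0.24,0.003,0.1523,-0.0635,0,0,0,0.24,0.003,0.1523,-0.04,0,0,0,0.24,0.003,0.1523,-0.0185,0,0,0,0.24,0.003,0.1523,-0.0185,0,0,0,0.24]}}

```text
clock: 6.7
tcp_pos: [0.5691, 0.0777, 0.0734]
orientation: [-0.001, -0.023, 1.0, 0.0]
wrist_force: [0.2, -0.2, 0.0]
finger_gap: 0.0203
grip_force: 0.0
```

Request:
{"fn": "jog_arm", "kwargs": {"motion": [0,0,0,0,0,0,0.18,0,0,0,0,0,0,0.14,0,0,0,0,0,0,0.05,0,0,0,0,0,0,0.05,0,0,0,0,0,0,0.05], "newtons": 50}}

```text
clock: 7.32
tcp_pos: [0.5696, 0.0776, 0.0743]
orientation: [0.0, -0.023, 1.0, -0.0]
wrist_force: [-1.6, -2.1, 1.8]
finger_gap: 0.0092
grip_force: 48.7
```

Run:
```python
from h import *
s,p,r=tool();im=read_camera("scene");cv2.imwrite("pics/s2.png",cv2.resize(im[140:300,220:430,::-1],None,fx=3.5,fy=3.5))
print(s["clock"],p,r.as_matrix()[:,1:],s["finger_gap"],s["wrist_force"],s["ft_torque"])
```

```text
7.325 [0.5696 0.0776 0.0743] [[-0.0454  0.0001]
 [ 0.999  -0.0003]
 [-0.0003 -1.    ]] 0.00923340267393226 [-1.6201 -2.0883  1.8033] [-0.4253  0.237  -0.063 ]
```

View pics/s2.png

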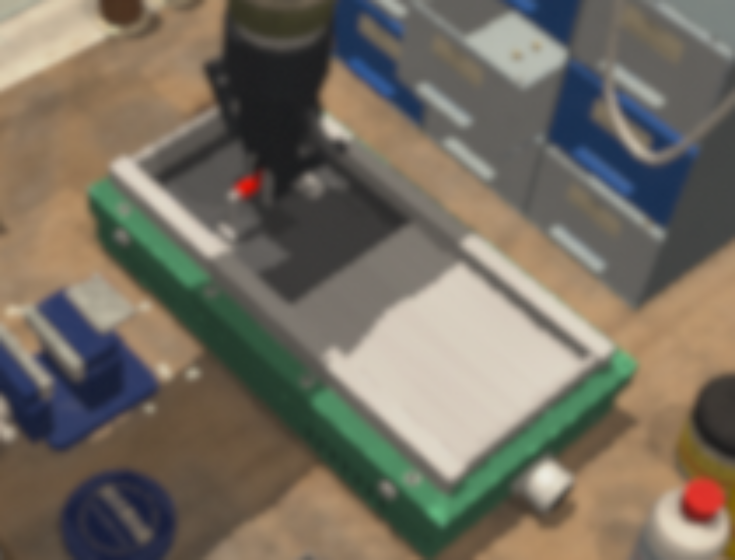

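Request:
{"fn": "jog_arm", "kwargs": {"motion": [0,0,-0.01,0,0,0,0.05,0,0,-0.025,0,0,0,0.05,0,0,-0.04,0,0,0,0.05,0,0,-0.055,0,0,0,0.05,0,0,-0.07,0,0,0,0.05,0,0,-0.08,0,0,0,0.05,0,0,-0.08,0,0,0,0.05,0,0,-0.08,0,0,0,0.05]}}

```text
clock: 8.38
tcp_pos: [0.5697, 0.0779, 0.0902]
orientation: [0.0, -0.023, 1.0, 0.0]
wrist_force: [-0.1, -0.7, -4.3]
finger_gap: 0.0092
grip_force: 48.7
```

Request:
{"fn": "jog_arm", "kwargs": {"motion": [0,0,-0.005,0,0,0,0.05,0,0,-0.01,0,0,0,0.05,0,0,-0.01,0,0,0,0.05]}}

```text
clock: 8.75
tcp_pos: [0.5695, 0.0778, 0.0922]
orientation: [-0.0, -0.023, 1.0, 0.0]
wrist_force: [0.6, -0.4, -4.1]
finger_gap: 0.0097
grip_force: 48.7
```

Request:
{"fn": "jog_arm", "kwargs": {"motion": [0,0,-0.005,0,0,0,0.05,0,0,-0.005,0,0,0,0.05]}}

```text
clock: 9.0
tcp_pos: [0.5696, 0.0778, 0.0931]
orientation: [-0.0, -0.023, 1.0, 0.0]
wrist_force: [0.0, -0.4, -5.6]
finger_gap: 0.0092
grip_force: 48.6
```

Request:
{"fn": "jog_arm", "kwargs": {"motion": [0,0,-0.005,0,0,0,0.05,0,0,-0.005,0,0,0,0.05]}}

```text
clock: 9.25
tcp_pos: [0.5695, 0.0778, 0.0941]
orientation: [-0.0, -0.023, 1.0, 0.0]
wrist_force: [0.1, -0.7, -7.1]
finger_gap: 0.0095
grip_force: 48.6
```

Request:
{"fn": "jog_arm", "kwargs": {"motion": [0,0,-0.005,0,0,0,0.05,0,0,-0.005,0,0,0,0.05]}}

```text
clock: 9.5
tcp_pos: [0.5695, 0.0778, 0.0951]
orientation: [-0.0, -0.023, 1.0, -0.0]
wrist_force: [-0.6, -1.5, -7.1]
finger_gap: 0.0093
grip_force: 48.5
```

Request:
{"fn": "jog_arm", "kwargs": {"motion": [0,0,-0.005,0,0,0,0.05,0,0,-0.005,0,0,0,0.05]}}

```text
clock: 9.75
tcp_pos: [0.5694, 0.0777, 0.0961]
orientation: [-0.0, -0.023, 1.0, -0.0]
wrist_force: [0.0, -2.3, -8.3]
finger_gap: 0.0093
grip_force: 48.5
```

Run:
```python
from h import *
s,p,r=tool();c=get_calibration("wrist");im=read_camera("wrist");cv2.imwrite("pics/w2.png",im[:,:,::-1])
print(s["clock"],p,s["wrist_force"],s["ft_torque"],env.get_state()["wrist_force"])
```

```text
9.75 [0.5694 0.0777 0.0961] [ 0.0273 -2.3251 -8.2846] [-0.3905 -0.0067 -0.0818] [ 0.2553 -1.6442 -8.5101]
```

View pics/w2.png

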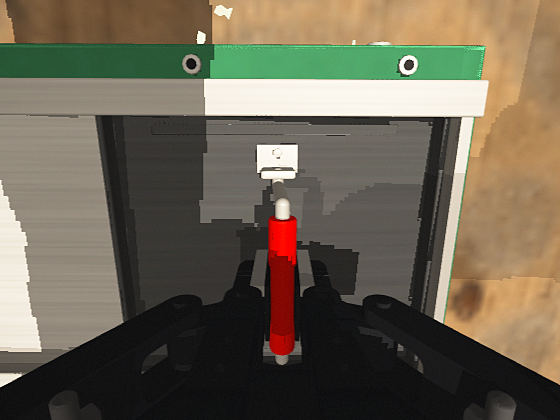

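Request:
{"fn": "jog_arm", "kwargs": {"motion": [0,0,-0.005,0,0,0,0.05,0,0,-0.005,0,0,0,0.05]}}

```text
clock: 10.05
tcp_pos: [0.5694, 0.0777, 0.097]
orientation: [-0.0, -0.023, 1.0, -0.0]
wrist_force: [0.1, -2.9, -10.8]
finger_gap: 0.0095
grip_force: 48.5
```

Run:
```python
from h import *
import time
s,p,r=tool();print(s["clock"],p,s["wrist_force"],s["ft_torque"],r.as_matrix()[2])
im=cv2.imread("pics/w2.png");g=cv2.cvtColor(im,cv2.COLOR_BGR2GRAY).astype(int)
for row in (135,150,170,200,230): print(row,g[row,85:135:2],g[row,425:475:2])
```

```text
10.05 [0.5694 0.0777 0.097 ] [  0.1233  -2.9296 -10.778 ] [-0.4917  0.0492 -0.0857] [ 0.0005 -0.0002 -1.    ]
135 [141 143 142 141 141 144 118  50  52  39  28  28  31  29  27  47  37  40
  37  35  55  54  54  56  54] [103 106 109  37  32  36  35  35  32  83  49  44  80  85  86  89  70 196
 244 240 240 240 245 166 157]
150 [139 141 140 139 141 140 142 116  49  51  42  28  25  29  27  36  40  37
  39  37  50  53  53  53  53] [103 110  45  33  36  34  34  31  84  50  50  83  88  82  84  83 192 242
 238 239 239 246 127 176 173]
170 [142 140 143 141 141 143 140 139 151  44  56  46  29  28  28  32  30  41
  42  42  38  52  56  56  56] [ 74  44  36  35  36  36  31  97 130  80  86  85  81  84  68 244 238 238
 238 239 196 139 158 158 160]
200 [137 138 137 137 135 136 138 138 138 135 147  56  51  44  30  26  30  29
  32  41  40  37  49  57  52] [ 32  30  29  31  23  72 108  32  74  72  68  69  53 214 216 214 216 215
 154 141 144 145 146 145 142]
230 [143 143 141 143 144 142 143 144 141 142 143 144 150  66  55  45  30  26
  31  31  30  47  41  40  37] [ 31  30  27  72  33  40  74  73  69  71  49 224 214 214 214 219 131 137
 135 136 135 138 139 137 139]
```

Request:
{"fn": "jog_arm", "kwargs": {"motion": [0,0,0.01,0,0,0,0.05,0,-0.005,0.02,0,0,0,0.05,0,-0.01,0.02,0,0,0,0.05,0,-0.01,0.02,0,0,0,0.05]}}

```text
clock: 10.55
tcp_pos: [0.5702, 0.0761, 0.0936]
orientation: [0.001, -0.023, 1.0, 0.0]
wrist_force: [0.5, -0.3, -4.7]
finger_gap: 0.0092
grip_force: 49.0
```

Request:
{"fn": "jog_arm", "kwargs": {"motion": [0,0,0.005,0,0,0,0.05,0,0,0.01,0,0,0,0.05,0,0,0.01,0,0,0,0.05]}}

```text
clock: 10.92
tcp_pos: [0.5696, 0.0759, 0.091]
orientation: [-0.0, -0.023, 1.0, 0.0]
wrist_force: [-0.8, -0.1, -4.4]
finger_gap: 0.0092
grip_force: 49.0
```

Request:
{"fn": "jog_arm", "kwargs": {"motion": [0,0,-0.005,0,0,0,0.05,0,0,-0.01,0,0,0,0.05,0,0,-0.01,0,0,0,0.05]}}

```text
clock: 11.3
tcp_pos: [0.5699, 0.0758, 0.0934]
orientation: [0.0, -0.023, 1.0, 0.0]
wrist_force: [-0.2, -0.0, -4.1]
finger_gap: 0.0095
grip_force: 49.0
```

Request:
{"fn": "jog_arm", "kwargs": {"motion": [0,0,-0.005,0,0,0,0.05,0,0,-0.01,0,0,0,0.05,0,0,-0.01,0,0,0,0.05]}}

```text
clock: 11.68
tcp_pos: [0.5698, 0.0759, 0.0953]
orientation: [0.0, -0.023, 1.0, 0.0]
wrist_force: [0.4, -0.3, -4.8]
finger_gap: 0.0095
grip_force: 49.0
```

Run:
```python
from h import *
s,p,r=tool();print(s["clock"],p,s["wrist_force"],s["ft_torque"],r.as_matrix()[2])
im=read_camera("wrist");cv2.imwrite("pics/w3.png",im[:,:,::-1])
```

```text
11.675 [0.5698 0.0759 0.0953] [ 0.4079 -0.3432 -4.7947] [ 0.0261  0.01   -0.0009] [-0.0003  0.0001 -1.    ]
```

Request:
{"fn": "jog_arm", "kwargs": {"motion": [0,0,-0.005,0,0,0,0.05,0,0,-0.01,0,0,0,0.05,0,0,-0.01,0,0,0,0.05]}}

```text
clock: 12.1
tcp_pos: [0.5698, 0.0759, 0.0973]
orientation: [0.0, -0.023, 1.0, 0.0]
wrist_force: [0.1, 0.1, -4.2]
finger_gap: 0.0093
grip_force: 49.0
```

Request:
{"fn": "jog_arm", "kwargs": {"motion": [0,0,-0.005,0,0,0,0.05,0,0,-0.005,0,0,0,0.05]}}

```text
clock: 12.35
tcp_pos: [0.5698, 0.0759, 0.0983]
orientation: [0.0, -0.023, 1.0, 0.0]
wrist_force: [-0.7, -0.0, -4.6]
finger_gap: 0.0091
grip_force: 49.0
```

Request:
{"fn": "jog_arm", "kwargs": {"motion": [0,0,-0.005,0,0,0,0.05,0,0,-0.005,0,0,0,0.05]}}

```text
clock: 12.6
tcp_pos: [0.5697, 0.0759, 0.0993]
orientation: [0.0, -0.023, 1.0, 0.0]
wrist_force: [0.0, -0.7, -5.4]
finger_gap: 0.009
grip_force: 49.0
```

Request:
{"fn": "jog_arm", "kwargs": {"motion": [0,0,-0.005,0,0,0,0.05,0,0,-0.005,0,0,0,0.05]}}

```text
clock: 12.85
tcp_pos: [0.5698, 0.0759, 0.1003]
orientation: [0.0, -0.023, 1.0, 0.0]
wrist_force: [-0.6, 0.1, -4.4]
finger_gap: 0.0096
grip_force: 49.0
```

Request:
{"fn": "jog_arm", "kwargs": {"motion": [0,0,-0.005,0,0,0,0.05,0,0,-0.005,0,0,0,0.05]}}

```text
clock: 13.1
tcp_pos: [0.5696, 0.0759, 0.1007]
orientation: [-0.0, -0.023, 1.0, 0.0]
wrist_force: [1.7, -0.3, -10.0]
finger_gap: 0.009
grip_force: 48.6
```

Request:
{"fn": "jog_arm", "kwargs": {"motion": [0,0,0.006,0,0,0,0.05,0,0,0.012,0,0,0,0.05,0,-0.02,0.012,0,0,0,0.05,0,-0.06,0.012,0,0,0,0.05,0,-0.1,0.012,0,0,0,0.05]}}

```text
clock: 13.72
tcp_pos: [0.5707, 0.0552, 0.0989]
orientation: [0.0, -0.023, 1.0, -0.0]
wrist_force: [0.6, -0.5, -4.5]
finger_gap: 0.0091
grip_force: 49.1
```

Request:
{"fn": "jog_arm", "kwargs": {"motion": [0,-0.05,0,0,0,0,0.05,0,-0.1,0,0,0,0,0.05,0,-0.15,0,0,0,0,0.05,0,-0.2,0,0,0,0,0.05]}}

```text
clock: 14.22
tcp_pos: [0.5725, 0.0152, 0.0988]
orientation: [-0.0, -0.023, 1.0, 0.0]
wrist_force: [1.1, -0.2, -4.7]
finger_gap: 0.0095
grip_force: 49.1
```

Request:
{"fn": "jog_arm", "kwargs": {"motion": [0,-0.06,0,0,0,0,0.05,0,-0.12,0,0,0,0,0.05,0,-0.18,0,0,0,0,0.05,0,-0.25,0,0,0,0,0.05,0,-0.25,0,0,0,0,0.05]}}

```text
clock: 14.85
tcp_pos: [0.575, -0.0352, 0.0988]
orientation: [0.0, -0.022, 1.0, -0.0]
wrist_force: [-0.0, 0.7, -4.1]
finger_gap: 0.0092
grip_force: 49.2
```

Request:
{"fn": "jog_arm", "kwargs": {"motion": [0,-0.06,0,0,0,0,0.05,0,-0.12,0,0,0,0,0.05,0,-0.18,0,0,0,0,0.05,0,-0.23,0,0,0,0,0.05,0,-0.26,0,0,0,0,0.05,0,-0.27,0,0,0,0,0.05,0,-0.27,0,0,0,0,0.05]}}

```text
clock: 15.72
tcp_pos: [0.5772, -0.0879, 0.0988]
orientation: [0.0, -0.023, 1.0, 0.0]
wrist_force: [0.3, 0.0, -3.5]
finger_gap: 0.0092
grip_force: 49.2
```

Request:
{"fn": "jog_arm", "kwargs": {"motion": [0,0,0.005,0,0,0,0.05,0,0,0.01,0,0,0,0.05,0,0,0.01,0,0,0,0.05]}}

```text
clock: 16.1
tcp_pos: [0.5772, -0.0877, 0.0967]
orientation: [-0.0, -0.023, 1.0, 0.0]
wrist_force: [0.5, 0.7, -3.4]
finger_gap: 0.0091
grip_force: 49.2
```

Request:
{"fn": "jog_arm", "kwargs": {"motion": [0,0,0.003,0,0,0,0.05,0,0,0.003,0,0,0,0.05]}}

```text
clock: 16.35
tcp_pos: [0.5773, -0.0878, 0.0966]
orientation: [0.0, -0.023, 1.0, 0.0]
wrist_force: [-0.7, 0.9, -1.0]
finger_gap: 0.0092
grip_force: 49.5
```

Request:
{"fn": "jog_arm", "kwargs": {"motion": [0,0,0.001,0,0,0,0.1,0,0,0.001,0,0,0,0.18,0,0,0.001,0,0,0,0.28,0,0,0.001,0,0,0,0.28,0,0,-0.08,0,0,0,0.28,0,0,-0.2,0,0,0,0.3,0,0,-0.4,0,0,0,0.6,0,0,-0.45,0,0,0,0.7]}}

```text
clock: 17.35
tcp_pos: [0.5791, -0.0885, 0.1903]
orientation: [0.003, -0.023, 1.0, -0.001]
wrist_force: [1.1, 0.0, -0.0]
finger_gap: 0.0593
grip_force: 0.0
```

Request:
{"fn": "jog_arm", "kwargs": {"motion": [0,0.2,0,0,0,0,0.7,0,0.45,0,0,0,0,0.7,0,0.7,0,0,0,0,0.7,0,0.82,0,0,0,0,0.7,0,0.82,0,0,0,0,0.7]}}

```text
clock: 17.98
tcp_pos: [0.5693, 0.0776, 0.1862]
orientation: [-0.0, -0.024, 1.0, 0.0]
wrist_force: [-0.1, -0.1, 0.2]
finger_gap: 0.0598
grip_force: 0.0
```

Run:
```python
from h import *
s,p,r=tool();c=get_calibration("wrist");im=read_camera("wrist");cv2.imwrite("pics/w4.png",im[:,:,::-1])
print(s["clock"],p,r.as_matrix(),s["finger_gap"],s["wrist_force"]);
h=cv2.cvtColor(im,cv2.COLOR_RGB2HSV);b=blob(cv2.inRange(h,(20,110,70),(36,255,255)),(100,100,480,330))
e=cv2.minAreaRect(b);print(e,onz(c,e[0],.037),cv2.minEnclosingCircle(b))
```

```text
17.975 [0.5693 0.0776 0.1862] [[-0.9988 -0.0489 -0.0003]
 [-0.0489  0.9988  0.0001]
 [ 0.0002  0.0002 -1.    ]] 0.05976655468516365 [-0.0587 -0.0996  0.2037]
((279.5000305175781, 191.00001525878906), (45.96194076538086, 45.961936950683594), 45.0) [0.5656 0.0765 0.037 ] ((279.5386047363281, 190.8952178955078), 23.55571746826172)
```

View pics/w4.png

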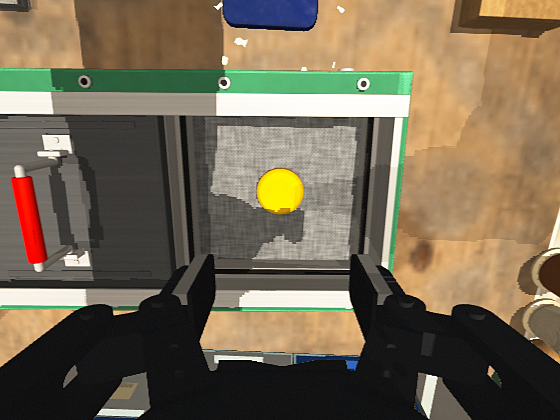

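Request:
{"fn": "jog_arm", "kwargs": {"motion": [0.018,-0.004,0.25,0,0,0,0.75,0.018,-0.004,0.5,0,0,0,0.75,0.018,-0.004,0.65,0,0,0,0.75,0.018,-0.004,0.74,0,0,0,0.75,0.018,-0.004,0.78,0,0,0,0.75,0.018,-0.004,0.8,0,0,0,0.75,0.018,-0.004,0.8,0,0,0,0.75]}}

```text
clock: 18.9
tcp_pos: [0.5667, 0.0746, 0.0267]
orientation: [0.0, -0.023, 1.0, -0.0]
wrist_force: [0.2, -0.2, -0.4]
finger_gap: 0.0639
grip_force: 0.0
```

Request:
{"fn": "jog_arm", "kwargs": {"motion": [0,0,0,0,0,0,0.6,0,0,0,0,0,0,0.5,0,0,0,0,0,0,0.4,0,0,0,0,0,0,0.4,0,0,0,0,0,0,0.4], "newtons": 25}}

```text
clock: 19.52
tcp_pos: [0.5667, 0.075, 0.0271]
orientation: [0.001, -0.023, 1.0, 0.0]
wrist_force: [-1.2, 0.6, 5.9]
finger_gap: 0.0404
grip_force: 25.0
```

Request:
{"fn": "jog_arm", "kwargs": {"motion": [0,0,-0.1,0,0,0,0.4,0,0,-0.35,0,0,0,0.4,0,0,-0.6,0,0,0,0.4,0.05,-0.1,-0.8,0,0,0,0.4,0.2,-0.3,-0.8,0,0,0,0.4,0.4,-0.55,-0.8,0,0,0,0.4,0.6,-0.8,-0.8,0,0,0,0.4,0.75,-1,-0.8,0,0,0,0.4]}}

```text
clock: 20.52
tcp_pos: [0.4239, -0.133, 0.1862]
orientation: [0.0, -0.023, 1.0, -0.0]
wrist_force: [0.4, -0.6, -0.9]
finger_gap: 0.0404
grip_force: 25.5
```

Run:
```python
from h import *
s,p,r=tool();c=get_calibration("wrist");im=read_camera("wrist");cv2.imwrite("pics/w5.png",im[:,:,::-1])
print(s["clock"],p,s["finger_gap"],s["wrist_force"]); print(*move([.391,-.195,.17],down(np.pi/2+.043)))
```

```text
20.525 [ 0.4239 -0.133   0.1862] 0.04042290460568139 [ 0.387  -0.6319 -0.8802]
[ 0.1619 -0.2841  0.0816] [-0.0019 -0.0019 -0.0012]
```

View pics/w5.png

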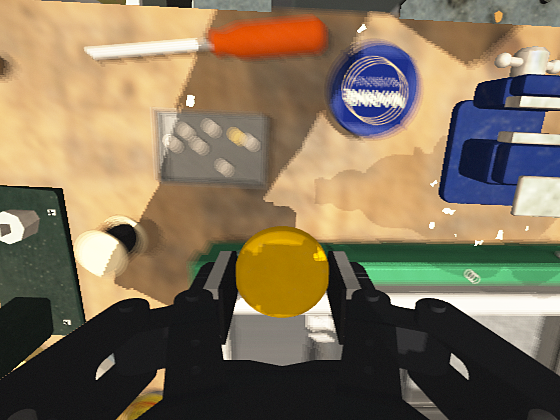

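The wax is held at (282,272). The tray's corners are at about (157,111), (270,114), (267,187) and (158,184).

Run:
```python
from h import *
c=get_calibration("wrist");P=np.array([onz(c,q,.016) for q in [(157,111),(270,114),(267,187),(158,184)]]);print(P[:,:2],P.mean(0))
m=P.mean(0);print(*move([m[0],m[1],.017],down(np.pi/2+.043)))
```

```text
[[ 0.3535 -0.2502]
 [ 0.3518 -0.1497]
 [ 0.4181 -0.1503]
 [ 0.4197 -0.2529]] [ 0.3858 -0.2008  0.016 ]
[ 0.1869 -0.3097  0.8468] [-0.0019 -0.0019 -0.0012]
```

Request:
{"fn": "jog_arm", "kwargs": {"motion": [0.09,-0.15,0,0,0,0,0.4,0.176,-0.298,0.1,0,0,0,0.4,0.176,-0.298,0.35,0,0,0,0.4,0.176,-0.298,0.6,0,0,0,0.4,0.176,-0.298,0.75,0,0,0,0.4,0.176,-0.298,0.81,0,0,0,0.4,0.176,-0.298,0.84,0,0,0,0.4,0.176,-0.298,0.84,0,0,0,0.4]}}

```text
clock: 21.58
tcp_pos: [0.3937, -0.1933, 0.0188]
orientation: [0.0, -0.023, 1.0, -0.0]
wrist_force: [-0.3, -0.5, -0.0]
finger_gap: 0.0406
grip_force: 25.5
```

Run:
```python
from h import *
s,p,r=tool();a=read_camera("top")[215:285,355:430,::-1];b=read_camera("scene")[285:365,270:350,::-1]
print(s["clock"],p,s["wrist_force"])
cv2.imwrite("pics/tr.png",np.hstack([cv2.resize(a,(390,390)),cv2.resize(b,(390,390))]))
```

```text
21.575 [ 0.3937 -0.1933  0.0188] [-0.337  -0.4833 -0.0128]
```

View pics/tr.png

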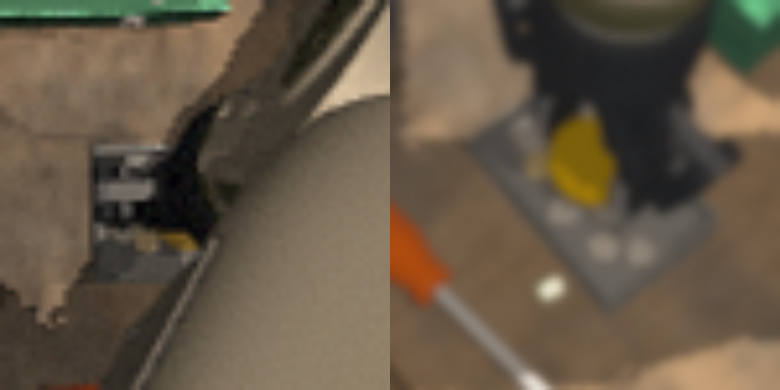

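Request:
{"fn": "jog_arm", "kwargs": {"motion": [0.018,-0.01,0,0,0,0,0.4,0.018,-0.01,0.015,0,0,0,0.4,0.018,-0.01,0.025,0,0,0,0.4,0.018,-0.01,0.025,0,0,0,0.4]}}

```text
clock: 22.18
tcp_pos: [0.3893, -0.1949, 0.013]
orientation: [-0.0, -0.023, 1.0, 0.0]
wrist_force: [0.4, 0.0, 0.1]
finger_gap: 0.0407
grip_force: 25.5
```

Request:
{"fn": "jog_arm", "kwargs": {"motion": [0,0,0.01,0,0,0,0.4,0,0,0.01,0,0,0,0.4]}}

```text
clock: 22.42
tcp_pos: [0.3894, -0.1949, 0.011]
orientation: [-0.0, -0.023, 1.0, 0.0]
wrist_force: [-0.4, 0.6, -0.8]
finger_gap: 0.0407
grip_force: 25.5
```

Request:
{"fn": "jog_arm", "kwargs": {"motion": [0,0,0.01,0,0,0,0.4,0,0,0.01,0,0,0,0.4]}}

```text
clock: 22.68
tcp_pos: [0.3894, -0.1949, 0.009]
orientation: [-0.0, -0.023, 1.0, 0.0]
wrist_force: [0.9, -0.4, -0.2]
finger_gap: 0.0407
grip_force: 25.5
```

Request:
{"fn": "jog_arm", "kwargs": {"motion": [0,0,0,0,0,0,0.52,0,0,0,0,0,0,0.6,0,0,0,0,0,0,0.6,0,0,-0.1,0,0,0,0.6,0,0,-0.35,0,0,0,0.6,0,0,-0.7,0,0,0,0.5,0,0,-0.88,0,0,0,0.4,0,0,-0.88,0,0,0,0.4]}}

```text
clock: 23.68
tcp_pos: [0.3916, -0.1966, 0.1889]
orientation: [0.003, -0.023, 1.0, -0.002]
wrist_force: [0.3, -0.4, -0.2]
finger_gap: 0.0344
grip_force: 0.0
```

Run:
```python
from h import *
s,p,r=tool();a=read_camera("wrist")[:,:,::-1]
print(s["clock"],p,s["wrist_force"],s["joint_pos"])
b=read_camera("scene")[:,:,::-1];cv2.imwrite("pics/sc3.png",b)
cv2.imwrite("pics/w6.png",np.vstack([a[60:330],cv2.resize(b[140:350,200:480],(560,420))[:330]]))
```

```text
23.675 [ 0.3916 -0.1966  0.1889] [ 0.3389 -0.3856 -0.2338] [-0.6489  0.0624 -0.37    1.1307  0.0001 -0.6947]
```

View pics/w6.png

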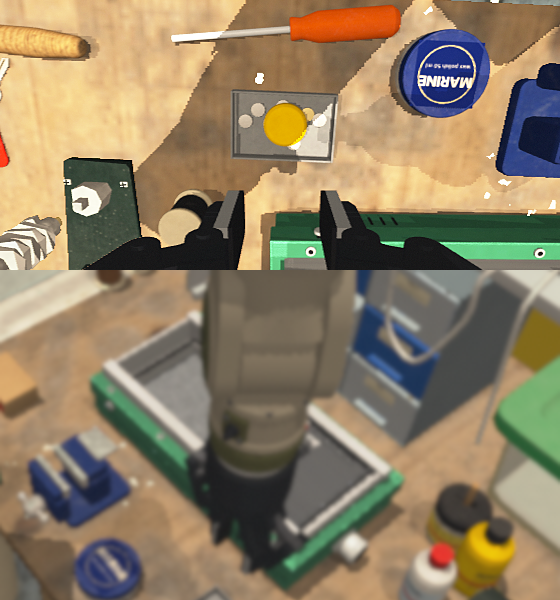

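The wax lies in the tray at (285,124) and the tray has not moved. Next I go back over the bail.

Run:
```python
from h import *
print(*move([.5772,-.0878,.2],down(np.pi/2+.0455)))
```

```text
[-0.9616  0.4931 -0.0734] [-0.0003  0.0005  0.0001]
```

Request:
{"fn": "jog_arm", "kwargs": {"motion": [-0.25,0.13,-0.07,0,0,0,0.28,-0.5,0.26,-0.07,0,0,0,0.28,-0.75,0.39,-0.07,0,0,0,0.28,-0.9,0.47,-0.07,0,0,0,0.28,-0.96,0.49,-0.07,0,0,0,0.28,-0.96,0.49,-0.07,0,0,0,0.28,-0.96,0.49,-0.07,0,0,0,0.28]}}

```text
clock: 24.65
tcp_pos: [0.5756, -0.089, 0.1986]
orientation: [-0.001, -0.022, 1.0, 0.0]
wrist_force: [0.1, 0.7, 0.1]
finger_gap: 0.024
grip_force: 0.0
```

Run:
```python
from h import *
s,p,r=tool();c=get_calibration("wrist");im=read_camera("wrist")[:,:,::-1];h=cv2.cvtColor(im,cv2.COLOR_BGR2HSV)
b=blob(cv2.inRange(h,(0,150,60),(6,255,255))|cv2.inRange(h,(172,150,60),(180,255,255)),(150,120,420,330))
q=cv2.minAreaRect(b);print(s["clock"],p,s["finger_gap"],q,onz(c,q[0],.1155))
print(*move([.5772,-.0878,.0966],down(np.pi/2+.0455)))
```

```text
24.65 [ 0.5756 -0.089   0.1986] 0.023961588258253244 ((283.0, 217.0), (82.0, 16.0), 90.0) [ 0.5756 -0.087   0.1155]
[-0.0085  0.0061  0.512 ] [ 0.0001 -0.0006 -0.0008]
```

Request:
{"fn": "jog_arm", "kwargs": {"motion": [-0.006,0.007,0.15,0,0,0,0.28,-0.006,0.007,0.32,0,0,0,0.28,-0.006,0.007,0.45,0,0,0,0.28,-0.006,0.007,0.51,0,0,0,0.28,-0.006,0.007,0.51,0,0,0,0.28,-0.006,0.007,0.51,0,0,0,0.18,-0.006,0.007,0.51,0,0,0,0.14,-0.006,0.007,0.51,0,0,0,0.05,-0.006,0.007,0.51,0,0,0,0.05,-0.006,0.007,0.51,0,0,0,0.05], "newtons": 50}}

```text
clock: 25.95
tcp_pos: [0.5788, -0.0873, 0.0985]
orientation: [0.001, -0.023, 1.0, -0.0]
wrist_force: [-0.7, -0.3, 5.7]
finger_gap: 0.0094
grip_force: 48.7
```

Request:
{"fn": "jog_arm", "kwargs": {"motion": [0,0,-0.005,0,0,0,0.05,0,0,-0.01,0,0,0,0.05,0,0,-0.01,0,0,0,0.05]}}

```text
clock: 26.32
tcp_pos: [0.5774, -0.0867, 0.0986]
orientation: [-0.001, -0.023, 1.0, 0.0]
wrist_force: [0.7, 0.1, -2.9]
finger_gap: 0.0092
grip_force: 48.7
```

Request:
{"fn": "jog_arm", "kwargs": {"motion": [0,0,-0.005,0,0,0,0.05,0,0,-0.01,0,0,0,0.05,0,0,-0.01,0,0,0,0.05]}}

```text
clock: 26.7
tcp_pos: [0.5778, -0.0868, 0.101]
orientation: [-0.0, -0.023, 1.0, 0.0]
wrist_force: [-0.2, 0.2, -5.6]
finger_gap: 0.0093
grip_force: 48.6
```

Request:
{"fn": "jog_arm", "kwargs": {"motion": [0,0.02,0,0,0,0,0.05,0,0.06,0,0,0,0,0.05,0,0.12,0,0,0,0,0.05,0,0.18,0,0,0,0,0.05,0,0.24,0,0,0,0,0.05,0,0.3,0,0,0,0,0.05]}}

```text
clock: 27.45
tcp_pos: [0.5752, -0.0259, 0.1013]
orientation: [0.0, -0.023, 1.0, 0.0]
wrist_force: [0.1, 1.0, -5.1]
finger_gap: 0.0089
grip_force: 48.7
```

Request:
{"fn": "jog_arm", "kwargs": {"motion": [0,0.06,0,0,0,0,0.05,0,0.12,0,0,0,0,0.05,0,0.18,0,0,0,0,0.05,0,0.24,0,0,0,0,0.05,0,0.3,0,0,0,0,0.05]}}

```text
clock: 28.08
tcp_pos: [0.5725, 0.0337, 0.1012]
orientation: [0.0, -0.023, 1.0, 0.0]
wrist_force: [-0.4, -1.0, -5.3]
finger_gap: 0.0093
grip_force: 48.7
```

Request:
{"fn": "jog_arm", "kwargs": {"motion": [0,0.05,0,0,0,0,0.05,0,0.1,0,0,0,0,0.05,0,0.14,0,0,0,0,0.05,0,0.17,0,0,0,0,0.05,0,0.19,0,0,0,0,0.05,0,0.2,0,0,0,0,0.05,0,0.2,0,0,0,0,0.05]}}

```text
clock: 28.95
tcp_pos: [0.5707, 0.0728, 0.1012]
orientation: [-0.0, -0.023, 1.0, -0.0]
wrist_force: [0.3, -0.1, -4.9]
finger_gap: 0.009
grip_force: 48.7
```

Request:
{"fn": "jog_arm", "kwargs": {"motion": [0.002,0.007,0,0,0,0,0.05,0.002,0.013,0,0,0,0,0.05,0.002,0.013,0,0,0,0,0.05]}}

```text
clock: 29.32
tcp_pos: [0.5702, 0.0755, 0.1012]
orientation: [0.0, -0.023, 1.0, 0.0]
wrist_force: [0.9, 0.3, -5.1]
finger_gap: 0.0093
grip_force: 48.7
```

Request:
{"fn": "jog_arm", "kwargs": {"motion": [0,0,0.01,0,0,0,0.05,0,0,0.02,0,0,0,0.05,0,0,0.025,0,0,0,0.05,0,0,0.025,0,0,0,0.05]}}

```text
clock: 29.82
tcp_pos: [0.57, 0.0755, 0.096]
orientation: [-0.0, -0.023, 1.0, 0.0]
wrist_force: [0.0, 0.8, -4.8]
finger_gap: 0.0092
grip_force: 48.7
```

Request:
{"fn": "jog_arm", "kwargs": {"motion": [0,0,0.012,0,0,0,0.05,0,0,0.025,0,0,0,0.05,0,0,0.038,0,0,0,0.05,0,0,0.05,0,0,0,0.05,0,0,0.05,0,0,0,0.05]}}

```text
clock: 30.45
tcp_pos: [0.5699, 0.0755, 0.0859]
orientation: [-0.0, -0.023, 1.0, 0.0]
wrist_force: [-0.5, -0.2, -3.9]
finger_gap: 0.0091
grip_force: 48.7
```

Request:
{"fn": "jog_arm", "kwargs": {"motion": [0,0,0.008,0,0,0,0.05,0,0,0.016,0,0,0,0.05,0,0,0.024,0,0,0,0.05,0,0,0.03,0,0,0,0.05,0,0,0.03,0,0,0,0.05]}}

```text
clock: 31.08
tcp_pos: [0.57, 0.0755, 0.0801]
orientation: [-0.0, -0.023, 1.0, 0.0]
wrist_force: [0.6, 0.3, -4.8]
finger_gap: 0.009
grip_force: 48.7
```

Request:
{"fn": "jog_arm", "kwargs": {"motion": [0,0,0.005,0,0,0,0.05,0,0,0.01,0,0,0,0.05,0,0,0.01,0,0,0,0.05]}}

```text
clock: 31.45
tcp_pos: [0.5701, 0.0755, 0.0781]
orientation: [-0.0, -0.023, 1.0, 0.0]
wrist_force: [-0.6, -0.3, -4.0]
finger_gap: 0.0088
grip_force: 48.7
```

Request:
{"fn": "jog_arm", "kwargs": {"motion": [0,0,0.003,0,0,0,0.05,0,0,0.006,0,0,0,0.05,0,0,0.006,0,0,0,0.05]}}

```text
clock: 31.82
tcp_pos: [0.5701, 0.0755, 0.0769]
orientation: [-0.0, -0.023, 1.0, 0.0]
wrist_force: [-0.3, -0.5, -3.8]
finger_gap: 0.009
grip_force: 48.7
```

Request:
{"fn": "jog_arm", "kwargs": {"motion": [0,0,0.002,0,0,0,0.05,0,0,0.005,0,0,0,0.05,0,0,0.005,0,0,0,0.05]}}

```text
clock: 32.2
tcp_pos: [0.5702, 0.0755, 0.0764]
orientation: [0.0, -0.023, 1.0, 0.0]
wrist_force: [-1.6, -0.5, -0.1]
finger_gap: 0.0091
grip_force: 49.1
```

Request:
{"fn": "jog_arm", "kwargs": {"motion": [0,0,0.002,0,0,0,0.05,0,0,0.002,0,0,0,0.1,0,0,0.002,0,0,0,0.18,0,0,0.002,0,0,0,0.28,0,0,0.002,0,0,0,0.28,0,0,-0.06,0,0,0,0.28,0,0,-0.2,0,0,0,0.28,0,0,-0.4,0,0,0,0.28,0,0,-0.57,0,0,0,0.28,0,0,-0.57,0,0,0,0.28,0,0,-0.57,0,0,0,0.28]}}

```text
clock: 33.58
tcp_pos: [0.5701, 0.0755, 0.1901]
orientation: [0.0, -0.023, 1.0, 0.0]
wrist_force: [-0.5, 0.5, -0.2]
finger_gap: 0.0243
grip_force: 0.0
```

Run:
```python
from h import *
s,p,r=tool();c=get_calibration("wrist");im=read_camera("wrist")[:,:,::-1];h=cv2.cvtColor(im,cv2.COLOR_BGR2HSV);cv2.imwrite("pics/w7.png",im)
print(s["clock"],p)
b=blob(cv2.inRange(h,(0,150,60),(6,255,255))|cv2.inRange(h,(172,150,60),(180,255,255)),(150,120,420,330));q=cv2.minAreaRect(b);print(q,onz(c,q[0],.0935))
im1=cv2.imread("pics/w1.png")  # folded start for rim comparison
g=cv2.cvtColor(im,cv2.COLOR_BGR2GRAY).astype(int)
for row in (145,170,200): print(row,"R",g[row,395:460:2]," L",g[row,110:210:2])
sc=read_camera("scene")[:,:,::-1];a=cv2.imread("pics/scene0.png");d=cv2.absdiff(sc,a).max(2)
for n,(u,v) in dict(box=(204,196),brush=(162,161),spool=(372,325),bottle=(415,295),tray=(312,323)).items(): print(n,(d[v-14:v+14,u-18:u+18]>60).mean())
```

```text
33.575 [0.5701 0.0755 0.1901]
((281.5, 207.0), (78.0, 15.0), 90.0) [0.5668 0.0762 0.0935]
145 R [254 248 250 191 140 184 170 183 183 181 176 175 178 176 180 181 178 147
 140 142 149 155 155 161 160 167 174 180 178 174 177 148 149]  L [152 151 150 152 152 148 151 151 150 151 150 150 150 148 146 149 147 147
 147 147 144 147 146 146 145 147 146 147 148 147 152  92  75  74  66  57
  35  30  39  39  59  56  56  59  59  60  58  57  59  61]
170 R [230 238 129 123 154 144 142 140 144 145 150 154 155 163 158 149 143 138
 133 136 141 143 144 147 140 140 141 147 148 141 138 138 143]  L [144 145 143 143 144 145 144 145 144 143 146 145 145 144 141 144 145 144
 144 145 144 145 143 145 144 145 142 148 143 147 148 151  89  74  78  64
  54  33  29  40  42  39  61  58  57  58  59  59  58  56]
200 R [197 112 161 150 150 152 155 151 146 142 141 138 139 138 141 143 140 142
 139 139 143 142 138 140 139 138 142 141 144 142 142 139 137]  L [149 148 148 148 146 147 147 148 145 147 147 147 147 145 149 146 145 145
 148 147 147 145 146 146 146 145 144 145 147 148 146 146 148 115  70  75
  75  55  36  29  39  40  57  57  58  60  57  57  57  57]
box 0.0
brush 0.0
spool 0.0
bottle 0.0
tray 0.26091269841269843
```

```bash
python3 -c "
from workcell import env
print(env.hand_in())"
```

```text
the job is handed in; nothing more can be done
None
```

The wax puck is in the tap tray and the hatch is back down in its seat, with its handle left upright; I handed the job in at about 34 s on the clock. Wrist force stayed at about 11 N or less in every reading I took. On the first lift the hatch rubbed lightly against its left end stop (about 3 N sideways) until I eased it off.

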